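# Unlock the model turntable and park its bolt

## Robot

A 6-joint arm with a two-finger parallel gripper is mounted at the origin on the work surface. World frame = base frame: x ahead of the robot, y to its left, z up, the work surface at z = 0. Lengths are in mm, angles in rad, forces in N, time in s.
With the tool pointing down it reaches from about 300 to 775 mm from the base axis. Payload 14.6 kg.
Tool frame: the origin (TCP) lies between the finger pads; the fingertips stand 8 mm ahead of it and the grasp point (between the pads) lies 11 mm behind it; z points along the fingers, y is the direction in which the jaws open and shut (so a half turn about z gives the same grasp; the last joint's range is limited). The gripper opens to 94 mm and grips with 3 to 60 N. Pads are 16 mm wide; open, the fingers measure 119 mm over their backs; the gripper's body (75 mm by 177 mm) begins 78 mm behind the grasp point.
Start: joints at [1.249, 0.3, 1.521, -0, 1.321, -0.067], TCP at [138.626, 532.233, 213.446] pointing down, gripper open.
Joint ranges: [-3.03, 3.03], [-0.79, 2.21], [0.23, 2.52], [-1.04, 4.18], [0, 3.07], [-2.55, 2.55]. Speed limits (rad/s): [2.22, 2.22, 2.57, 3.14, 3.14, 3.14].

## Interface

Orientations are given as [roll, pitch, yaw] about the fixed x, y, z axes, in that order (R = Rz(yaw) Ry(pitch) Rx(roll)).
In Python, from cell import manip gives the robot as it stands. The module is installed in compiled form; this text tells all that it offers.
- The arm moves only by the tool send_rows, never from a script. Its argument "series" is a list that holds one entry, the list of rows, each a list of 5 numbers: the opening, from 0 (shut) to 1 (fully open), then the shift along the tool's x, y, z in mm, then the turn about the tool's z in degrees. In form: [[[gripper, dx, dy, dz, roll], ...]]. A call has 1 to 10 rows; each row is the pose to reach, as a shift and turn from the pose commanded when the call began, along the tool's axes at that moment; what a row does not reach only later rows make up. A row lasts 1/10 s, in which the tool goes at most 50 mm and 8.59 degrees, less where a joint would pass 70% of its speed; a pose out of reach is approached as far as the arm can. A call with a gripper value outside its range is refused whole. The fingers move at their own pace and stop on an object; "newtons" is the grip in N (left out, the last holds). Time passes only in rows, so rows that repeat a pose let the fingers close. It gives the time, the measured TCP pose, the force and the opening at its end, in the units of the state.
- manip.read_state(): the state, without advancing time (a new reading comes with each control period).
- manip.camera(name): name is "scene" or "top" or "wrist"; returns a dict with "img" (400x640x3 uint8, red, green, blue), "vfov" (degrees; the focal length in pixels is half the picture's height over the tangent of half this angle, whatever the lens; pixels are square), "cx", "cy" (the principal point, pixels), "dist" ([k1, k2, p1, p2, k3] as OpenCV has them; the pictures are not rectified), "pose" (4x4, takes a point from camera to world coordinates); the wrist camera has in their place "T_tool_cam" (4x4, takes a point from camera to tool coordinates, whose origin is the TCP and whose axes are the flange's). Camera axes: x right, y down, z forward; pixel columns grow to the right and rows downward; lengths in mm; the calibration is good to about 2 mm. A picture is of the moment at which its call begins: read the wrist's pose just before it. There is no depth.
- manip.sign_off(): hands the job in, once; it reports no verdict.
Trained networks look in a picture, given as the dict that the camera call returned (one of the last four; its "shot" number tells which), for a name from the list of things; names that differ only in an ending like _2 or _b are one class to them, and where a whole thing is asked for, a point or a joint stands for the part that bears it (a point fixed in the world has none). Each returns a list of dicts, best first, with "conf" (0 to 1); they miss things now and then, are a little off and sometimes report something else, mostly with a low value. They report only what shows in the picture. A call takes as long as a camera call. They do not tell look-alikes from the thing itself.
- manip.find_in(target, picture): "rect" ([left, top, width, height] in pixels, round what is visible of it).
- manip.silhouettes(target, picture): "pixels" (400x640 bool, what is visible of it) and "rect" ([left, top, width, height] in pixels, round what is visible of it).
The state is a dict: "clock": time; "joints": joint angles; "qd": joint speeds; "effort": joint torques, N m; "eef_pos": TCP position; "eef_rot": TCP orientation; "wrist_force": force on the tool from outside, world axes, zero at the start; "moment": the same for the moment, N m; "finger_gap": finger opening in mm.
Only numpy, scipy, OpenCV 4.12 (cv2) and the standard library are available. Lean on these libraries where they do the work, as an engineer would, in place of code of your own. Each camera call takes 0.05 s, during which the arm holds its last target. There are 200 camera calls.

## Task

Unlock the model turntable: by its blue handle, draw the steel locking bolt back along its housing until its nose is right out of the bore in the turntable's rim lug, then swing the handle over sideways and down into the side notch of the housing so that the bolt stays parked there. Do not turn the turntable, and leave the atom rack, the hub tray and the rod bundle where they are.

Things in the scene. Friction and masses are not known exactly. Their poses are not given: they have to be found in the camera images.
- housing: Fixed unit: dark iron bed plate (x -50..200, y +-45 mm, 10 mm thick) with the turntable's foot and a green-painted bolt housing (x -35..92, y +-21, top at z = 73 mm). Origin on the table surface under the bolt, 2 mm behind the notch's middle; x along the bolt towards the turntable, z up, notch on the -y side. The bolt's axis is y = 0, z = 45 mm.
- slot (a point): Middle of the slot along the housing's open top, 73 mm above the table, where the handle's stem travels between two roofed ends: from x = +60 mm to a rear stop at x = -5 mm in the housing's frame. At its top the slot spans y = -5..+12 mm.
- notch (a point): Outer edge of the side notch's floor, at x = 2, y = -21, z = 36 mm in the housing's frame. The notch cuts the -y wall from its top down to there, at x = -11..+15 mm: with the handle at x = -5..+9 mm (best +2) its stem can swing over to -y and lie in it; elsewhere the wall keeps the handle up.
- bolt: Loose steel locking bolt, 0.18 to 0.37 kg, over half of it in the handle: hollow round shaft 16 mm thick, 185 mm long. Origin on its axis at the handle, x towards the nose (85 mm ahead; tail 100 mm behind). At the start it lies at x = 45..55 mm in the housing's frame, 25 to 35 mm deep in the lug. It slides with plain friction, no spring. Its y and z axes turn with the handle.
- bolt_grip (a point): Middle of the handle's blue steel sleeve: 18 mm thick, 34 to 78 mm from the bolt's axis, on a 12 mm steel stem; this point is 55 mm from the axis. At the start the handle stands, leaning about 10 degrees to +y of the housing (away from the notch), top 120 mm above the table. At the notch, pushed past upright to -y, it falls by its weight and lies about level.
- bolt_nose (a point): End of the bolt's nose, on its axis.
- lug_bore (a point): Mouth of the bore in the steel rim lug of the turntable, at x = 105 mm in the housing's frame; the bore is 22 mm wide, 24 mm high and 30 mm deep.
- disc_centre (a point): Centre of the turntable's upper face, 64 mm above the table, 240 mm ahead of the housing's origin; disc radius 107 mm. It carries a clear acrylic cube frame (100 mm, top 177 mm above the table) with a red atom inside. The black knurled brake knob on the foot beyond is fixed and plays no part.
- turntable (a joint): Turn of the turntable about its upright axis, rad, near 0 at the start; it turns stiffly once unlocked (about 0.25 N m).
- atom_rack: Bystander: wooden block 130 x 130 x 22 mm with four glossy red atom spheres of 48 mm on it, 62 mm high in all; origin under its centre.
- hub_tray: Bystander: black lacquered tray 150 x 110 x 26 mm with six white porcelain hubs; origin under its centre.
- rod_bundle: Bystander: bundle of five grey aluminium rods 160 mm long along its x, 36 mm wide, 23 mm high; origin under its centre.
Things that resemble listed ones, but are neither listed nor needed, are in the scene too. What is shaped like the bolt but orange is not meant.

How it is judged:
By the outcome, as a careful person would: the job done as asked, in the order asked, and still so for the second after the job is handed in, with the robot touching nothing.
It also fails if it takes over 38 s, if anything falls off the work surface, if the arm or the gripper's body presses on something with over 40 N, if the wrist force passes 120 N, or if a joint passes its speed limit or range.

## Working session

There is one attempt and no reset: what is moved stays moved. The work goes in short steps, Python scripts to look and compute and a tool call to move; the robot and the scene stay as the last step left them, time stands still between calls to the robot, and variables do not carry over. Pictures are saved under pics/ and viewed, about 8 in all and at most 12, crops included, and the job is handed in when it is done.

Besides the shell and the picture viewer there is one more tool, called after ">>>" by a JSON object that holds its "name" and its "arguments". send_rows: Moves the arm, as the interface text tells. Its arguments: {"type":"object","properties":{"series":{"type":"array"},"newtons":{"type":"number"}},"required":["series"]}

```bash
mkdir -p pics; cat > h.py <<'E'
import numpy as np, cv2, json
from cell import manip
from scipy.spatial.transform import Rotation as R
def K(c):
    f=200/np.tan(np.radians(c['vfov'])/2); return np.array([[f,0,c['cx']],[0,f,c['cy']],[0,0,1.]])
def pose(c,s=None):
    if 'pose' in c: return np.array(c['pose'])
    T=np.eye(4); T[:3,:3]=R.from_euler('xyz',s['eef_rot']).as_matrix(); T[:3,3]=s['eef_pos']
    return T@np.array(c['T_tool_cam'])
def ray(c,T,px):
    p=cv2.undistortPoints(np.array([[px]],float),K(c),np.array(c['dist'],float))[0,0]
    d=T[:3,:3]@[p[0],p[1],1]; return T[:3,3],d/np.linalg.norm(d)
def atz(c,T,px,z):
    o,d=ray(c,T,px); return o+d*(z-o[2])/d[2]
def proj(c,T,P):
    Ti=np.linalg.inv(T); P=np.atleast_2d(P).astype(float)
    return cv2.projectPoints(P,cv2.Rodrigues(Ti[:3,:3])[0],Ti[:3,3],K(c),np.array(c['dist'],float))[0][:,0]
def tri(rays):
    A=0;b=0
    for o,d in rays:
        M=np.eye(3)-np.outer(d,d); A=A+M; b=b+M@o
    return np.linalg.solve(A,b)
def shot(n):
    s=manip.read_state(); c=manip.camera(n); return c,pose(c,s)
def save(c,name): cv2.imwrite('pics/'+name,c['img'][:,:,::-1])
E
python3 - <<'E'
from h import *
for n in ['scene','top']:
    c,T=shot(n); save(c,n+'.png'); print(n,T[:3,3].round(),T[:3,2].round(2))
    for t in ['housing','bolt','bolt_grip','turntable','bolt_nose','notch']:
        try: print(t,[(round(d['conf'],2),np.round(d['rect']).tolist()) for d in manip.find_in(t,c)[:4]])
        except Exception as e: print(t,e)
print(manip.read_state())
E
```

```text
scene [1154. -217. 1195.] [-0.47  0.11 -0.88]
housing [(0.73, [295.0, 184.0, 156.0, 83.0])]
bolt [(0.79, [201.0, 134.0, 29.0, 58.0]), (0.72, [294.0, 201.0, 60.0, 17.0]), (0.58, [384.0, 114.0, 33.0, 48.0])]
bolt_grip [(0.79, [199.0, 135.0, 33.0, 53.0]), (0.76, [296.0, 203.0, 59.0, 24.0]), (0.61, [383.0, 114.0, 36.0, 44.0])]
turntable [(0.68, [357.0, 180.0, 92.0, 82.0])]
bolt_nose [(0.9, [384.0, 109.0, 35.0, 52.0]), (0.76, [296.0, 199.0, 60.0, 26.0]), (0.59, [201.0, 136.0, 33.0, 53.0])]
notch [(0.95, [298.0, 179.0, 156.0, 86.0])]
top [ 379.  -76. 1181.] [ 0.16  0.01 -0.99]
housing [(0.93, [182.0, 136.0, 172.0, 92.0])]
bolt [(0.96, [166.0, 273.0, 48.0, 75.0]), (0.81, [415.0, 282.0, 43.0, 84.0]), (0.71, [285.0, 192.0, 65.0, 17.0])]
bolt_grip [(0.95, [418.0, 279.0, 39.0, 83.0]), (0.72, [164.0, 275.0, 53.0, 77.0]), (0.62, [288.0, 191.0, 61.0, 19.0])]
turntable [(0.79, [187.0, 133.0, 100.0, 95.0]), (0.41, [181.0, 136.0, 174.0, 93.0])]
bolt_nose [(0.98, [162.0, 273.0, 57.0, 75.0]), (0.89, [418.0, 279.0, 38.0, 83.0]), (0.75, [288.0, 189.0, 62.0, 21.0])]
notch [(0.82, [185.0, 133.0, 173.0, 95.0])]
{'clock': 0.7, 'joints': array([ 1.24940697e+00,  2.99888565e-01,  1.52102038e+00, -1.65688975e-05,
        1.32068581e+00, -6.65997104e-02]), 'qd': array([-0.00113982, -0.00070522,  0.0008863 ,  0.00175378,  0.00099845,
        0.00110483]), 'effort': array([ 2.63299218e-03, -5.31574380e+01, -3.52886474e+01,  7.09518883e-02,
        2.13215902e-02, -5.06587890e-05]), 'eef_pos': array([138.62516673, 532.22833539, 213.44322782]), 'eef_rot': array([-3.14158949e+00,  1.58781191e-05,  2.88680711e+00]), 'wrist_force': array([ 0.43673637, -0.21688833,  0.63730554]), 'moment': array([-0.03679646, -0.05000903, -0.02629114]), 'finger_gap': 94.02365832910245}
```

View pics/scene.png

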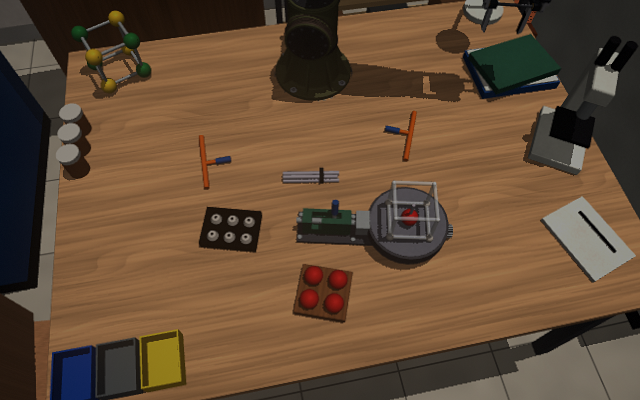

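View pics/top.png

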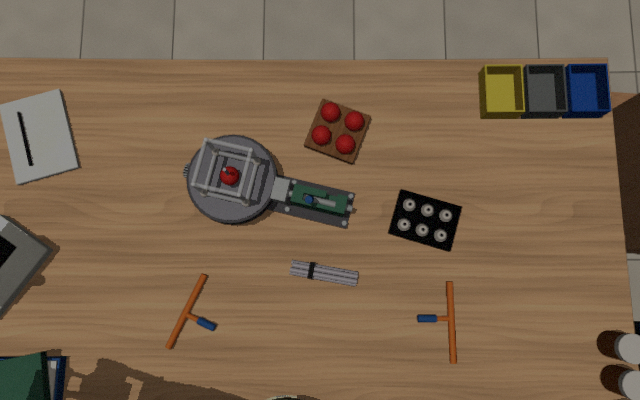

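The top view shows the steel bolt in the green housing at about (310,200). The look-alikes are the two orange bolts at (187,312) and (450,320), so I choose the one in the housing. I'll check it in an enlarged crop.

```bash
python3 - <<'E'
from h import *
a,Ta=shot('top'); b,Tb=shot('scene')
A=cv2.resize(a['img'][120:240,175:365],None,fx=4,fy=4,interpolation=cv2.INTER_CUBIC)
cv2.imwrite('pics/crop.png',A[:,:,::-1])
for px,z in [((232,179),64),((309,200),110),((352,209),45),((282,188),60)]:
    print(px,atz(a,Ta,px,z).round(1))
for px,z in [((409,224),64),((335,205),110)]: print(px,atz(b,Tb,px,z).round(1))
for n,c,T in [('t',a,Ta),('s',b,Tb)]:
    for k in ['atom_rack','hub_tray','rod_bundle']:
        d=manip.find_in(k,c)
        if d:
            r=d[0]['rect']; print(n,k,d[0]['conf'],atz(c,T,(r[0]+r[2]/2,r[1]+r[3]/2),20).round(0))
E
```

```text
(232, 179) [618.8 131.4  64. ]
(309, 200) [561.3 -50.3 110. ]
(352, 209) [ 551. -150.   45.]
(282, 188) [598.2  14.3  60. ]
(409, 224) [634.4 132.7  64. ]
(335, 205) [567.5 -51.4 110. ]
t atom_rack 0.71 [ 747. -124.   20.]
t hub_tray 0.68 [ 523. -328.   20.]
t rod_bundle 0.93 [398. -83.  20.]
s atom_rack 0.86 [ 763. -118.   20.]
s hub_tray 0.7 [ 544. -329.   20.]
s rod_bundle 0.74 [413. -84.  20.]
```

View pics/crop.png

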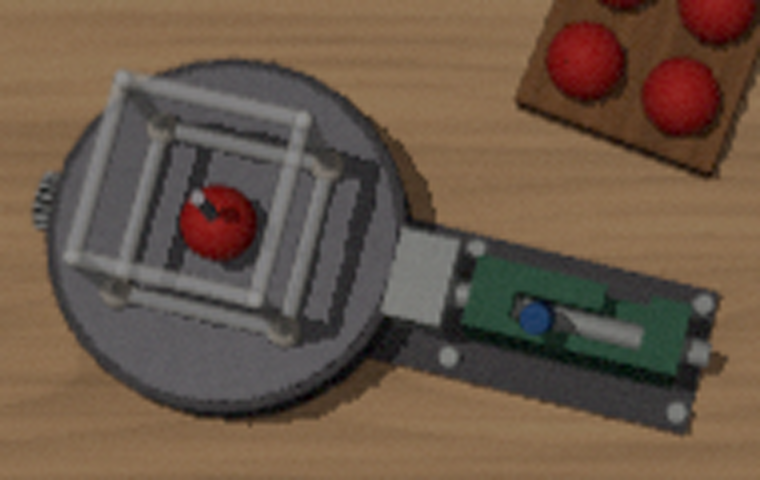

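The crop confirms it: the blue knob is at (535,318) in the crop on the steel bolt in the green housing, with the notch on the far side at (625,295). Now moving above it.

>>> {"name": "send_rows", "arguments": {"series": [[[1, -36, -30, -20, 0], [1, -75, -61, -40, 0], [1, -113, -92, -40, 0], [1, -152, -123, -40, 0], [1, -190, -154, -40, 0], [1, -228, -186, -40, 0], [1, -266, -217, -40, 0], [1, -304, -248, -40, 0], [1, -342, -279, -40, 0], [1, -380, -310, -40, 0]]]}}

```text
clock: 2.1
eef_pos: [429.1, 134.5, 253.8]
eef_rot: [3.141, 0.001, 2.887]
wrist_force: [0.1, 1.1, -0.4]
finger_gap: 93.9
```

>>> {"name": "send_rows", "arguments": {"series": [[[1, -38, -31, 0, 0], [1, -75, -61, 0, 0], [1, -113, -92, 0, -1], [1, -150, -122, 0, -1], [1, -178, -146, 0, -1], [1, -178, -146, 0, -1], [1, -178, -146, 0, -1], [1, -178, -146, 0, -1]]]}}

```text
clock: 2.9
eef_pos: [563.3, -48.9, 253.6]
eef_rot: [3.141, 0.0, 2.905]
wrist_force: [0.0, -0.3, 0.7]
finger_gap: 93.8
```

```bash
python3 - <<'E'
from h import *
s=manip.read_state(); print(s['clock'],s['eef_pos'].round(1),s['eef_rot'].round(3))
c,T=shot('wrist'); save(c,'w1.png'); print(np.round(c['T_tool_cam'],2))
np.savez('w1.npz',T=T)
for t in ['housing','bolt_grip','bolt','turntable']:
    print(t,[(round(d['conf'],2),np.round(d['rect']).tolist()) for d in manip.find_in(t,c)[:4]])
# predicted features with rough housing pose
d=np.array([.235,.972,0]);o=np.array([562.6,-102,0]);e=np.array([-.972,.235,0])
for n,p in dict(hs1=(-35,-21,73),hs2=(-35,21,73),hs3=(92,-21,73),hs4=(92,21,73),slotf=(60,3.5,73),slotb=(-5,3.5,73),notch=(2,-21,36),grip=(50,9.5,99)).items():
    print(n,proj(c,T,o+d*p[0]+e*p[1]+[0,0,p[2]]).round(0))
E
```

```text
2.9 [563.3 -48.9 253.6] [3.141 0.    2.905]
[[   0.     -0.97   -0.25   73.15]
 [   1.      0.     -0.     -0.84]
 [   0.     -0.25    0.97 -172.3 ]
 [   0.      0.      0.      1.  ]]
housing [(0.84, [243.0, 108.0, 362.0, 177.0])]
bolt_grip [(0.95, [239.0, 189.0, 122.0, 15.0]), (0.81, [0.0, 2.0, 78.0, 106.0]), (0.6, [475.0, 0.0, 16.0, 5.0]), (0.47, [244.0, 108.0, 365.0, 178.0])]
bolt [(0.72, [238.0, 187.0, 125.0, 18.0]), (0.67, [0.0, 1.0, 77.0, 107.0]), (0.46, [476.0, 0.0, 13.0, 7.0])]
turntable [(0.97, [357.0, 106.0, 249.0, 177.0])]
hs1 [[247. 213.]]
hs2 [[245. 179.]]
hs3 [[351. 213.]]
hs4 [[352. 179.]]
slotf [[325. 193.]]
slotb [[271. 193.]]
notch [[281. 205.]]
grip [[317. 193.]]
```

View pics/w1.png

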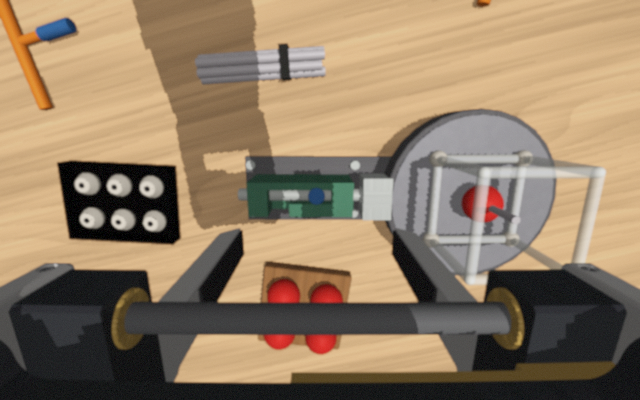

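The wrist view shows the blue handle top at about (317,196), the green housing at x 250–352 and y 176–218, and the notch on the lower (far) side near (285,210). All of this agrees with my rough pose to within about 3 px. Next I'll triangulate the sleeve from the colour blobs.

```bash
python3 - <<'E'
from h import *
def blob(c,box):
    x,y,w,h=box; h_=cv2.cvtColor(c['img'],cv2.COLOR_RGB2HSV)[y:y+h,x:x+w]
    m=((h_[...,0]>100)&(h_[...,0]<130)&(h_[...,1]>110)).astype(np.uint8)
    n,l,st,ce=cv2.connectedComponentsWithStats(m); i=1+np.argmax(st[1:,4])
    return ce[i]+[x,y],st[i]+[x,y,0,0,0]
rs=[]; d=np.array([.235,.972,0]);o=np.array([562.6,-102,0]);e=np.array([-.972,.235,0])
g=o+50*d+9.5*e+[0,0,99]
for n in ['wrist','top','scene']:
    c,T=shot(n); p=proj(c,T,g)[0].astype(int)
    q,st=blob(c,(p[0]-14,p[1]-14,28,28)); rs.append(ray(c,T,q)); print(n,p,q.round(1),st,'at z105',atz(c,T,q,105).round(1))
P=tri(rs);print(P.round(1),[(np.linalg.norm(np.cross(P-o_,d_))).round(1) for o_,d_ in rs]); r=P-o; print('housing frame',(r@d).round(1),(r@e).round(1),r[2].round(1))
s=manip.read_state();M=R.from_euler('xyz',s['eef_rot']).as_matrix()
print('shift tool (TCP->P)',(M.T@(P-s['eef_pos'])).round(1)); print('housing x,y in tool',(M.T@d).round(3),(M.T@e).round(3),s['clock'])
E
```

```text
wrist [316 192] [316.  195.6] [309 188  15  16 205] at z105 [566.6 -52.2 105. ]
top [309 199] [309.4 196.5] [307 195   6   4  13] at z105 [570. -51. 105.]
scene [334 206] [335.1 201.1] [333 200   5   4   9] at z105 [553.8 -47.9 105. ]
[564.4 -51.1 124. ] [np.float64(2.1), np.float64(2.3), np.float64(0.3)]
housing frame 49.9 10.2 124.0
shift tool (TCP->P) [ -1.1  -1.5 129.6]
housing x,y in tool [-0.  1.  0.] [ 1.  0. -0.] 3.3
```

>>> {"name": "send_rows", "arguments": {"series": [[[0.6, -2, -2, 40, 0], [0.6, -2, -2, 80, 0], [0.6, -2, -2, 110, 0], [0.6, -2, -2, 135, 0], [0.6, -2, -2, 150, 0], [0.6, -2, -2, 160, 0], [0.6, -2, -2, 160, 0], [0.6, -2, -2, 160, 0]]]}}

```text
clock: 4.1
eef_pos: [565.5, -52.1, 94.2]
eef_rot: [3.141, 0.001, 2.904]
wrist_force: [-0.3, -0.1, -0.4]
finger_gap: 56.2
```

>>> {"name": "send_rows", "arguments": {"series": [[[0.3, 0, 0, 0, 0], [0.1, 0, 0, 0, 0], [0, 0, 0, 0, 0], [0, 0, 0, 0, 0], [0, 0, 0, 0, 0], [0, 0, 0, 0, 0], [0, 0, 0, 0, 0], [0, 0, 0, 0, 0]]], "newtons": 15}}

```text
clock: 4.9
eef_pos: [565.2, -52.0, 93.6]
eef_rot: [3.141, 0.0, 2.904]
wrist_force: [0.1, 1.0, 2.0]
finger_gap: 17.6
```

```bash
python3 - <<'E'
from h import *
s=manip.read_state(); print(s['clock'],s['eef_pos'].round(1),s['wrist_force'].round(1),s['moment'].round(2),s['finger_gap'])
a,T=shot('top'); b,Tb=shot('scene'); w,Tw=shot('wrist')
A=cv2.resize(b['img'][155:275,270:460],None,fx=3,fy=3,interpolation=cv2.INTER_CUBIC)
W=cv2.resize(w['img'],(576,360)); A=cv2.resize(A,(576,int(A.shape[0]*576/A.shape[1])))[:240]
cv2.imwrite('pics/g.png',np.vstack([A,W])[:,:,::-1])
E
```

```text
4.9 [565.2 -52.   93.6] [0.1 1.  2. ] [0.29 0.   0.05] 17.608824454658315
```

View pics/g.png

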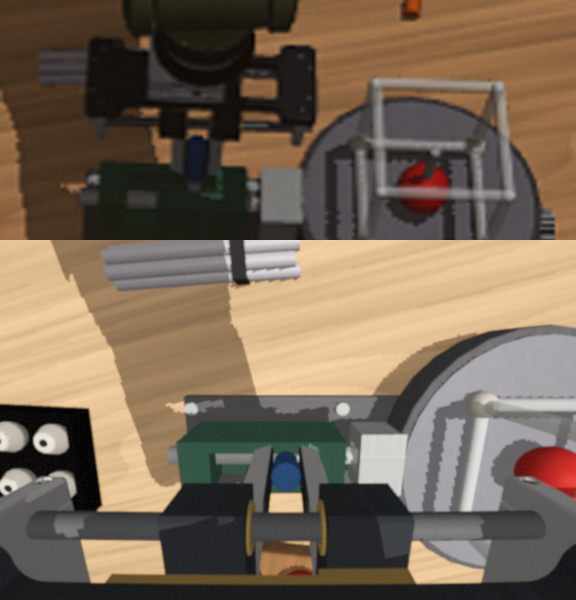

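The sleeve sits between the pads with a 17.6 mm gap. Drawing back.

>>> {"name": "send_rows", "arguments": {"series": [[[0, 0, -3, 0, 0], [0, 0, -6, 0, 0], [0, 0, -10, 0, 0], [0, 0, -14, 0, 0], [0, 0, -18, 0, 0], [0, 0, -22, 0, 0], [0, 0, -26, 0, 0], [0, 0, -30, 0, 0]]], "newtons": 25}}

```text
clock: 5.85
eef_pos: [558.1, -81.6, 93.5]
eef_rot: [3.141, 0.0, 2.904]
wrist_force: [1.9, 5.1, 3.8]
finger_gap: 17.2
```

>>> {"name": "send_rows", "arguments": {"series": [[[0, 0, -4, 0, 0], [0, 0, -8, 0, 0], [0, 0, -12, 0, 0], [0, 0, -15, 0, 0], [0, 0, -17, 0, 0], [0, 0, -17, 0, 0], [0, 0, -17, 0, 0]]]}}

```text
clock: 6.55
eef_pos: [554.1, -98.1, 93.5]
eef_rot: [-3.141, 0.0, 2.904]
wrist_force: [0.6, 1.2, 3.9]
finger_gap: 17.5
```

```bash
python3 - <<'E'
from h import *
s=manip.read_state(); print(s['clock'],s['eef_pos'].round(1),s['wrist_force'].round(1),s['moment'].round(2),s['finger_gap'])
b,Tb=shot('scene'); w,Tw=shot('wrist')
A=cv2.resize(b['img'][155:275,270:460],None,fx=3,fy=3,interpolation=cv2.INTER_CUBIC)
W=cv2.resize(w['img'],(576,360)); A=cv2.resize(A,(576,int(A.shape[0]*576/A.shape[1])))[:240]
cv2.imwrite('pics/g2.png',np.vstack([A,W])[:,:,::-1])
E
```

```text
6.55 [554.1 -98.1  93.5] [0.6 1.2 3.9] [ 0.24 -0.14  0.03] 17.48698133675927
```

View pics/g2.png

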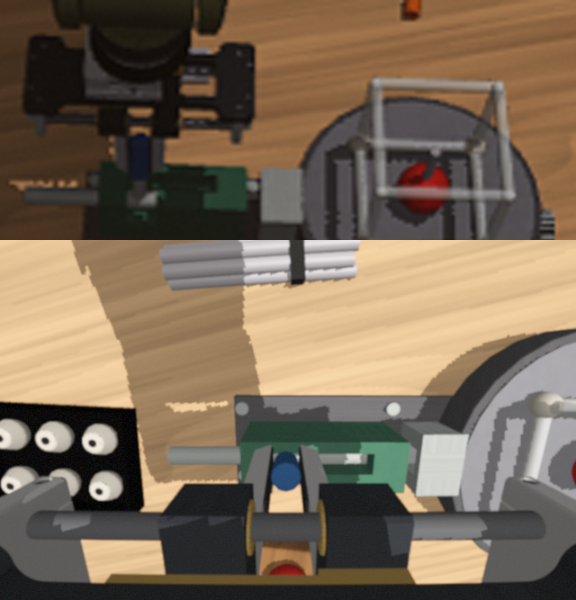

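>>> {"name": "send_rows", "arguments": {"series": [[[0, 0, -2, 0, 0], [0, 0, -4, 0, 0], [0, 0, -5, 0, 0], [0, 0, -5, 0, 0]]]}}

```text
clock: 7.05
eef_pos: [553.0, -102.4, 93.5]
eef_rot: [3.141, 0.0, 2.904]
wrist_force: [1.8, 4.7, 4.1]
finger_gap: 17.5
```

>>> {"name": "send_rows", "arguments": {"series": [[[0, 0, -1, 0, 0], [0, 0, -2, 0, 0], [0, 0, -2, 0, 0]]]}}

```text
clock: 7.35
eef_pos: [552.8, -103.1, 93.5]
eef_rot: [3.139, 0.0, 2.905]
wrist_force: [3.4, 14.2, 5.4]
finger_gap: 17.8
```

>>> {"name": "send_rows", "arguments": {"series": [[[0, 0, -1, 0, 0], [0, 0, -2, 0, 0], [0, 0, -2, 0, 0]]]}}

```text
clock: 7.65
eef_pos: [552.7, -103.6, 93.7]
eef_rot: [3.137, 0.0, 2.905]
wrist_force: [6.1, 24.5, 6.1]
finger_gap: 17.6
```

The rear stop was felt at about y = -103. Moving forward to x≈+2, then swinging along the arc.

>>> {"name": "send_rows", "arguments": {"series": [[[0, 0, 3, 0, 0], [0, 0, 6, 0, 0], [0, 0, 9, 0, 0], [0, 0, 10.5, 0, 0], [0, 0, 10.5, 0, 0], [0, 0, 10.5, 0, 0]]], "newtons": 12}}

```text
clock: 8.25
eef_pos: [554.3, -97.2, 93.5]
eef_rot: [-3.14, 0.0, 2.904]
wrist_force: [-1.2, -4.6, 4.4]
finger_gap: 17.6
```

>>> {"name": "send_rows", "arguments": {"series": [[[0, -5, 0, -0.6, 0], [0, -10.4, 0, -0.9, 0], [0, -15.6, 0, -0.7, 0], [0, -20.8, 0, 0, 0], [0, -25.9, 0, 1.1, 0], [0, -30.9, 0, 2.7, 0], [0, -30.9, 0, 2.7, 0]]]}}

```text
clock: 8.95
eef_pos: [585.3, -104.0, 91.0]
eef_rot: [-3.141, 0.001, 2.904]
wrist_force: [0.0, -1.3, 7.5]
finger_gap: 17.4
```

Forces are low, so the handle is swinging freely. Continuing down.

>>> {"name": "send_rows", "arguments": {"series": [[[0, -5, 0, 2, 0], [0, -9.5, 0, 4.4, 0], [0, -14, 0, 7.4, 0], [0, -18.1, 0, 10.4, 0], [0, -22, 0, 14, 0], [0, -25.5, 0, 17.8, 0], [0, -28.6, 0, 22, 0], [0, -31.5, 0, 26.4, 0], [0, -31.5, 0, 26.4, 0]]]}}

```text
clock: 9.85
eef_pos: [617.2, -111.7, 65.3]
eef_rot: [-3.141, 0.005, 2.904]
wrist_force: [7.0, -1.5, 7.3]
finger_gap: 17.9
```

```bash
python3 - <<'E'
from h import *
s=manip.read_state(); print(s['clock'],s['eef_pos'].round(1),s['wrist_force'].round(1),s['moment'].round(2),s['finger_gap'])
b,Tb=shot('scene'); w,Tw=shot('wrist')
A=cv2.resize(b['img'][155:275,270:460],None,fx=3,fy=3,interpolation=cv2.INTER_CUBIC)
W=cv2.resize(w['img'],(576,360)); A=cv2.resize(A,(576,int(A.shape[0]*576/A.shape[1])))[:240]
cv2.imwrite('pics/g3.png',np.vstack([A,W])[:,:,::-1])
E
```

```text
9.85 [ 617.2 -111.7   65.3] [ 7.  -1.5  7.3] [-0.37 -1.22 -0.05] 17.924787587019026
```

View pics/g3.png

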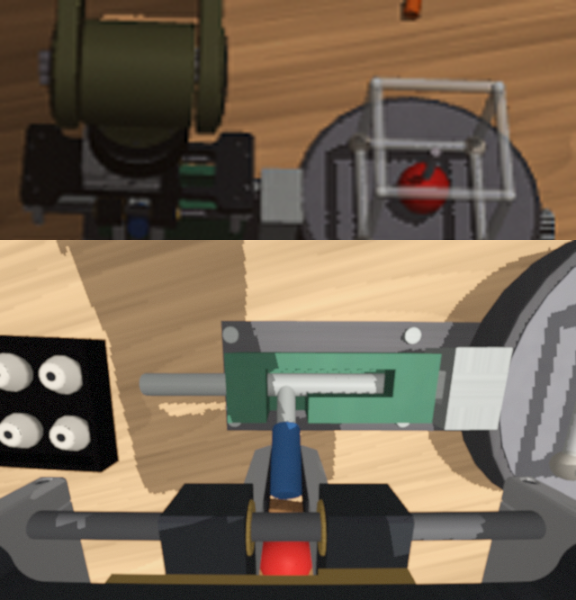

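The stem, at (287,405) in the wrist view, lies over into the notch. Releasing now.

>>> {"name": "send_rows", "arguments": {"series": [[[0.3, 0, 0, 0, 0], [0.4, 0, 0, 0, 0], [0.4, 0, 0, 0, 0], [0.4, 0, 0, 0, 0], [0.4, 0, 0, 0, 0], [0.4, 0, 0, 0, 0]]]}}

```text
clock: 10.55
eef_pos: [615.0, -111.0, 64.3]
eef_rot: [-3.142, -0.0, 2.904]
wrist_force: [0.3, 1.2, 0.0]
finger_gap: 37.8
```

>>> {"name": "send_rows", "arguments": {"series": [[[0.4, 0, 0, -10, 0], [0.4, 0, 0, -30, 0], [0.4, 0, 0, -60, 0], [0.4, 0, 0, -100, 0], [0.4, 0, 0, -140, 0], [0.4, 20, 0, -170, 0], [0.4, 20, 0, -170, 0], [0.4, 20, 0, -170, 0], [0.4, 20, 0, -170, 0]]]}}

```text
clock: 11.45
eef_pos: [595.5, -106.3, 233.3]
eef_rot: [-3.142, -0.002, 2.904]
wrist_force: [1.1, -0.8, -0.5]
finger_gap: 37.4
```

```bash
python3 - <<'E'
from h import *
s=manip.read_state(); print(s['clock'],s['eef_pos'].round(1),s['wrist_force'].round(1),s['finger_gap'])
b,Tb=shot('top'); w,Tw=shot('wrist'); q,Tq=shot('scene')
for n,c,T in [('t',b,Tb),('s',q,Tq)]:
    for k in ['atom_rack','hub_tray','rod_bundle']:
        d=manip.find_in(k,c)
        if d: r=d[0]['rect']; print(n,k,d[0]['conf'],atz(c,T,(r[0]+r[2]/2,r[1]+r[3]/2),20).round(0))
print([(round(x['conf'],2),x['rect']) for x in manip.find_in('turntable',q)])
A=cv2.resize(q['img'][165:255,280:460],(600,300),interpolation=cv2.INTER_CUBIC)
W=cv2.resize(w['img'][0:300,140:620],(480,300))
W=cv2.resize(W,(600,300))
cv2.imwrite('pics/g4.png',np.vstack([A,W])[:,:,::-1])
E
```

```text
11.45 [ 595.5 -106.3  233.3] [ 1.1 -0.8 -0.5] 37.43487103015192
t atom_rack 0.24 [623. 135.  20.]
t hub_tray 0.98 [ 522. -327.   20.]
t rod_bundle 0.75 [ 527. -330.   20.]
s atom_rack 0.71 [ 761. -124.   20.]
s hub_tray 0.57 [ 543. -326.   20.]
s rod_bundle 0.68 [ 413. -109.   20.]
[(0.86, [357.0, 182.0, 91.5, 81.0])]
```

View pics/g4.png

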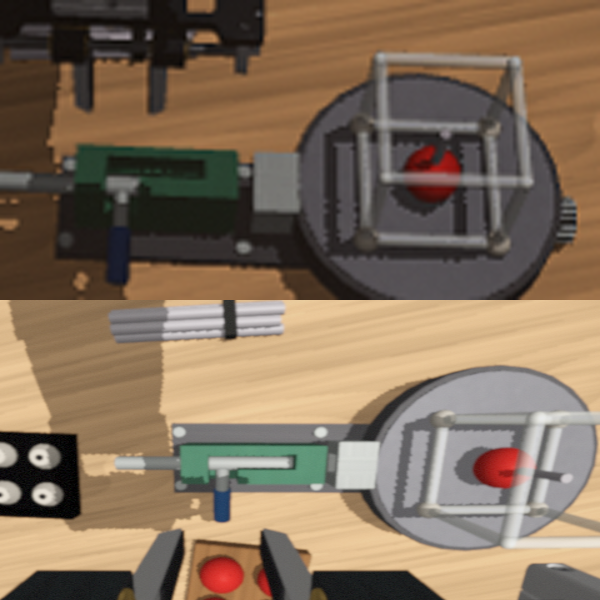

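The handle lies level in the notch, at (222,495) in the lower half of the picture. The bolt's tail sticks out behind and the lug and turntable are unmoved. Handing in.

```bash
python3 -c "
from cell import manip
print(manip.sign_off())"
```

```text
the job is handed in; nothing more can be done
None
```

The bolt is unlocked and parked. I gripped the blue handle and drew the bolt back about 47 mm, on to the rear stop, which I felt at about 25 N. I then moved it about 6 mm forward, swung the handle over to the notch side and released it there. It finished at about 11.5 s of the 38 s allowed, and the gripper is now clear of everything.

**What the last checks showed:**
- **Handle and bolt:** the final scene and wrist pictures show the handle lying level in the notch.
- **Nose position:** this is worked out, not seen directly. From where the rear stop was felt, the handle is at about x = 1 mm in the housing's frame. That puts the nose at about 86 mm, roughly 19 mm short of the bore's mouth at 105 mm.
- **Turntable:** its detected outline matches the one from the start.
- **Forces:** after the rear stop, the wrist force read at the end of each move stayed at about 10 N or less.

**Checks that disagreed:**
- **Rod bundle and atom rack:** the last top-view detections were wrong, placing them on the hub tray and the turntable. In the scene view the rods read 25 mm off from the start and the rack 6 mm off. I put this down to the arm partly hiding them; I did not re-measure, but nothing came near either one.
- **Hub tray:** it read within 3 mm of its start position in both views.

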